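# Load the ultrasonic cleaner and set it to half power

## Task

Lift the steel basket with the brass gear up and off its two-pronged hook and lower it gently into the cleaner's tank, so that it stands upright on the tank floor with the gear still in it; set it down, do not drop it. Only when the basket stands in the tank, swing the orange power lever straight up to half power (green mark) and let go. Leave the other things on the bench where they are.

Things in the scene. Friction and masses are not known exactly. Their poses are not given: they have to be found in the camera images.
- basket: Steel basket to be moved: round cup, 84 mm wide, 50 mm high, 4 mm floor, 0.15 kg, with a rigid arch of 6 mm wire over it, 88 mm wide along the basket's y, top wire axis at z 105 mm. Origin: centre of the cup's underside, z up. It hangs by the top wire on the two prongs of the hook stand.
- basket_grip (a point): Centre of the black grip block on the middle of the arch's top wire, 108 mm above the basket's underside: 12 mm thick along the basket's x, 34 mm long along its y, 18 mm high. Free from above; the prongs run 30 mm to either side of it.
- gear: Brass gear, 30 mm wide, 12 mm high with an 18 mm high hub, about 0.03 kg, lying loose in the basket; it rides along. Origin: centre of its underside.
- hook_stand: Fixed hook stand, 204 mm high. Origin: on the table under the hanging basket's centre. Post at x = +85 mm. Two 7 mm prongs at y = -30 and +30 mm, open end along its -x: flat bottom (axis z 168.5 mm) where the wire lies, tips at x = -26 mm, 15 mm higher. Basket comes off by lifting it 25 to 45 mm, then moving it along -x by 75 mm or more.
- cleaner: Fixed benchtop cleaner. Origin: underside, z up. Tank housing: white with steel rim, 160 mm (x) by 180 mm (y), rim at z 115 mm, centred at y = -50 mm; beside it at +y a blue control pod, 150 by 110 mm, top at z 50 mm, carrying the lever.
- tank_floor (a point): Centre of the flat floor of the cleaner's open dry tank, 45 mm above the table and 70 mm below the rim. The tank is 120 mm (x) by 150 mm (y) inside.
- power_lever (a joint): Angle of the power lever in rad: 0 leaning 0.7 rad to the cleaner's -x (off, white mark), 0.7 straight up (half power, green mark), 1.4 leaning fully to its +x (full, red mark). Stays where it is left; needs about 1 N at the ball.
- power_lever_tip (a point): Centre of the lever's orange ball, 26 mm across, 75 mm from the pivot.
- lever_pivot (a point): Pivot of the lever, at x 0, y 100 mm, z 72 mm of the cleaner; the hinge axis is the cleaner's y. The lever swings in the cleaner's x-z plane.
- pliers: Bystander, to be left alone: blue-handled pliers, 185 mm long, lying flat. Origin: underside.
- strippers: Bystander, to be left alone: red-handled wire strippers, 185 mm long, lying flat. Origin: underside.
- speaker: Bystander, to be left alone: small black round loudspeaker, 48 mm wide, 18 mm high. Origin: underside.
- shell: Bystander, to be left alone: brass half shell (bowl), 68 mm wide, 34 mm high. Origin: underside.
- flux_bottle: Bystander, to be left alone: amber bottle with white cap, 44 mm wide, 85 mm high. Origin: underside.
- screwdriver: Bystander, to be left alone: green-handled screwdriver, 160 mm long. Origin: underside.
- spare_cup: Bystander, to be left alone: blue plastic cup without handle, 72 mm wide, 50 mm high. Origin: underside.
Not all that is in view belongs to the job. There is more than one size of the basket; the job needs the larger.

How it is judged (in metres and radians):
On the way, in this order (a step that is already met when the one before it is completed fails the run):
1. the basket is off the hook, clear of the stand (horizontal distance between basket and hook_stand above 0.06 m and contact force between basket and hook_stand below 0.05 N and height (world z) of basket above 0.07 m), for 0.1 s.
2. the basket stands upright on the tank floor, let go, the gear in it (z of basket in the frame of tank_floor between -0.006 and 0.008 m and x of basket in the frame of tank_floor between -0.03 and 0.03 m and y of basket in the frame of tank_floor between -0.045 and 0.045 m and angle between basket's own z axis and vertical below 0.15 rad and linear speed of basket below 0.03 m/s and contact force between the fingers and basket below 0.1 N and z of gear in the frame of basket between -0.005 and 0.045 m and distance between gear and basket below 0.06 m), for 0.2 s.
3. the power lever stands straight up (within 0.17 rad), the basket still in the tank (value of joint power_lever between 0.53 and 0.87 rad and z of basket in the frame of tank_floor between -0.006 and 0.008 m and x of basket in the frame of tank_floor between -0.03 and 0.03 m and y of basket in the frame of tank_floor between -0.045 and 0.045 m and angle between basket's own z axis and vertical below 0.15 rad and velocity of joint power_lever between -0.1 and 0.1 rad/s), for 0.3 s.
At the end, for the whole second after the job is handed in: The basket stands released and at rest on the tank floor (underside within 8 mm of it, tilted less than 0.15 rad), the gear lies in the basket, and the power lever stands within 0.17 rad of straight up (joint 0.53 to 0.87) (all of step 2 and value of joint power_lever between 0.53 and 0.87 rad); the robot touches nothing.
It fails at once if the basket is dropped (moves faster than 0.5 m/s, a fall of some 13 mm, with no finger touching it) (linear speed of basket above 0.5 m/s and contact force between the fingers and basket below 0.05 N).
It fails at once if the gear leaves the basket (distance between gear and basket above 0.075 m).
It fails at once if a bystander is moved by more than 30 mm (distance of any of pliers, strippers, speaker, shell, flux_bottle, screwdriver, spare_cup from where it was at the start of the episode above 0.03 m).
It also fails if it takes over 59 s, if anything falls off the work surface, if the arm or the gripper's body presses on something with over 40 N, if the wrist force passes 120 N, or if a joint passes its speed limit or range.

## Robot

A 6-joint arm with a two-finger parallel gripper is mounted at the origin on the work surface. World frame = base frame: x ahead of the robot, y to its left, z up, the work surface at z = 0. Lengths are in mm, angles in rad, forces in N, time in s.
With the tool pointing down it reaches from about 350 to 975 mm from the base axis. Payload 7.1 kg.
Tool frame: the origin (TCP) lies at the very end of the fingers, on their centre line; the grasp point (between the pads) lies 19 mm behind it; z points along the fingers, y is the line along which they close (so a half turn about z gives the same grasp; the last joint's range is limited). The gripper opens to 88 mm and grips with 3 to 60 N. Pads are 20 mm wide; open, the fingers measure 115 mm over their backs; the gripper's body (75 mm by 178 mm) begins 61 mm behind the grasp point.
Start: joints at [1.25, 0.423, 1.63, -0, 1.089, -0.019], TCP at [185.743, 596.745, 222.675] pointing down, gripper open.
Joint ranges: [-3, 3], [-0.9, 2.11], [0.09, 2.58], [-1.31, 4.45], [0.11, 2.69], [-2.54, 2.54]. Speed limits (rad/s): [2.39, 2.39, 3.01, 3.14, 3.14, 3.14].

## Interface

Orientations are given as a rotation vector (axis times angle).
In Python, from workcell import ctrl, optics gives the robot as it stands.
- The arm moves only by the shell command python3 -m jog 'ROWS'. ROWS is JSON, a list of rows, each a list of 7 numbers: the shift along the tool's x, y, z in units of 40 mm (1.0 is 40 mm), then the turn, a rotation vector about the tool's x, y, z in units of 6 degrees (1.0 is 6 degrees), then the opening, from 0 (shut) to 1 (fully open). A call has 1 to 20 rows; each row shifts and turns the commanded pose from where the row before left it, along the tool's axes as they then stand; what a row does not reach is not made up. A row lasts 1/10 s, in which the tool goes at most 50 mm and 8.59 degrees, less where a joint would pass 70% of its speed; a pose out of reach is approached as far as the arm can. A call is refused whole if a number of a shift passes 1 or a number of a turn 1, either way. A call with a gripper value outside its range is refused whole. The fingers move at their own pace and stop on an object; the grip force is fixed at half the most. Time passes only in rows, so rows that do not move let the fingers close. It gives the time, the measured TCP pose, the force, the opening and the grip force at its end, in the units of the state.
- ctrl.get_obs(): the state, without advancing time (a new reading comes with each control period).
- optics.get_image(name): name is "scene" or "top"; returns the picture (384x512x3 uint8, red, green, blue); there is no depth.
- optics.camera_model(name): a dict with "fov_y" (degrees; the focal length in pixels is half the picture's height over the tangent of half this angle, whatever the lens; pixels are square), "cx", "cy" (the principal point, pixels), "view" (4x4, takes a point from world to camera coordinates). Camera axes: x right, y up, looking along -z (the intrinsics and any distortion apply to the point x, -y, -z); pixel columns grow to the right and rows downward; lengths in mm; the calibration is good to about 2 mm. A picture is of the moment at which its call begins. camera_model takes no time and is no camera call.
- ctrl.close_job(): hands the job in; it is judged then, once.
Trained networks look in the newest picture that a camera, given by its name, has taken for a name from the list of things; names that differ only in an ending like _2 or _b are one class to them, and where a whole thing is asked for, a point or a joint stands for the part that bears it (a point fixed in the world has none). Each returns a list of dicts, best first, with "conf" (0 to 1); they miss things now and then, are a little off and sometimes report something else, mostly with a low value. They report only what shows in the picture. A call takes as long as a camera call. They do not tell look-alikes from the thing itself.
- optics.masks_of(target, camera): "pixels" (384x512 bool, what is visible of it) and "extent" ([centre column, centre row, width, height] in pixels, round what is visible of it).
The state is a dict: "t": time; "qpos": joint angles; "qvel": joint speeds; "joint_torque": joint torques, N m; "ee_pos": TCP position; "orientation": TCP orientation; "ft_force": force on the tool from outside, world axes, zero at the start; "moment": the same for the moment, N m; "width": finger opening in mm; "grasp_force": force on a finger pad.
Only numpy, scipy, OpenCV 4.12 (cv2) and the standard library are available. Lean on these libraries where they do the work, as an engineer would, in place of code of your own. Each camera call takes 0.05 s, during which the arm holds its last target. There are 200 camera calls.

## Working session

There is one attempt and no reset: what is moved stays moved. The work goes in short steps, Python scripts to look and compute and a shell command to move; the robot and the scene stay as the last step left them, time stands still between calls to the robot, and variables do not carry over. Pictures are saved under pics/ and viewed, at most 10 in all, crops included, and the job is handed in when it is done.

```bash
mkdir -p pics; python3 - <<'E'
from workcell import ctrl, optics
import cv2, numpy as np
for c in ("scene","top"):
    im=optics.get_image(c); cv2.imwrite(f"pics/{c}0.png",im[:,:,::-1])
    m=optics.camera_model(c); print(c,{k:(np.round(v,4).tolist() if k=="view" else v) for k,v in m.items()})
    for t in ("basket","basket_grip","gear","hook_stand","cleaner","power_lever","power_lever_tip"):
        try: print(t,[(round(d["conf"],2),np.round(d["extent"]).tolist()) for d in optics.masks_of(t,c)])
        except Exception as e: print(t,e)
print(ctrl.get_obs())
E
```

```text
scene {'fov_y': 51.09260846799824, 'cx': 253.7776615748571, 'cy': 189.7908942930341, 'view': [[-0.8254, 0.5645, 0.002, 462.216], [-0.379, -0.5569, 0.739, 124.1234], [0.4183, 0.6092, 0.6737, -1287.8], [0.0, 0.0, 0.0, 1.0]]}
basket [(0.85, [303.0, 244.0, 41.0, 59.0]), (0.7, [345.0, 315.0, 33.0, 36.0])]
basket_grip [(0.75, [304.0, 239.0, 38.0, 62.0])]
gear [(0.64, [300.0, 251.0, 12.0, 7.0])]
hook_stand [(0.64, [290.0, 259.0, 78.0, 113.0]), (0.19, [226.0, 178.0, 96.0, 107.0])]
cleaner [(0.63, [225.0, 178.0, 100.0, 102.0]), (0.56, [303.0, 243.0, 39.0, 60.0])]
power_lever []
power_lever_tip [(0.47, [256.0, 175.0, 18.0, 28.0])]
top {'fov_y': 46.234420756771904, 'cx': 252.5889934986097, 'cy': 193.71660389798922, 'view': [[0.0313, -0.9995, -0.0064, 31.1992], [0.9984, 0.0309, 0.047, -549.6189], [-0.0468, -0.0078, 0.9989, -1193.3779], [0.0, 0.0, 0.0, 1.0]]}
basket [(0.86, [195.0, 187.0, 40.0, 31.0]), (0.69, [142.0, 182.0, 24.0, 20.0])]
basket_grip [(0.94, [194.0, 184.0, 43.0, 31.0]), (0.89, [145.0, 184.0, 25.0, 23.0])]
gear []
hook_stand [(0.61, [202.0, 173.0, 55.0, 71.0])]
cleaner [(0.61, [333.0, 200.0, 128.0, 74.0])]
power_lever [(0.54, [294.0, 201.0, 12.0, 20.0]), (0.42, [201.0, 183.0, 1.0, 7.0])]
power_lever_tip [(0.26, [278.0, 114.0, 28.0, 28.0])]
{'t': 0.8, 'qpos': array([ 1.25002076e+00,  4.23048455e-01,  1.62992001e+00, -1.35122359e-05,
        1.08857995e+00, -1.90298560e-02]), 'qvel': array([-0.00014786,  0.00091793,  0.0017123 , -0.00102174,  0.00035318,
        0.00154315]), 'joint_torque': array([ 8.79986055e-05, -5.44517863e+01, -2.74039596e+01,  6.46181451e-02,
        1.67229952e-02, -1.74348787e-05]), 'ee_pos': array([185.73346291, 596.74634272, 222.69939244]), 'orientation': array([4.72172292e-01, 3.10588741e+00, 6.53129685e-05]), 'ft_force': array([ 0.05488214, -0.1595087 , -0.04117508]), 'moment': array([-0.00034793,  0.02102402, -0.02100844]), 'grasp_force': 0.0, 'width': 87.84186579428918}
```

```bash
python3 - <<'E'
import cv2
for c in ("scene","top"):
    cv2.imwrite(f"pics/{c}0b.png",cv2.resize(cv2.imread(f"pics/{c}0.png"),(800,600),interpolation=cv2.INTER_CUBIC))
a=cv2.imread("pics/scene0.png")[195:345,240:390]; b=cv2.imread("pics/top0.png")[120:240,120:270]
b=cv2.copyMakeBorder(b,0,30,0,0,cv2.BORDER_CONSTANT)
cv2.imwrite("pics/crop0.png",cv2.resize(cv2.hconcat([a,b]),(800,400),interpolation=cv2.INTER_CUBIC))
E
```

```text
(no output)
```

View pics/scene0b.png

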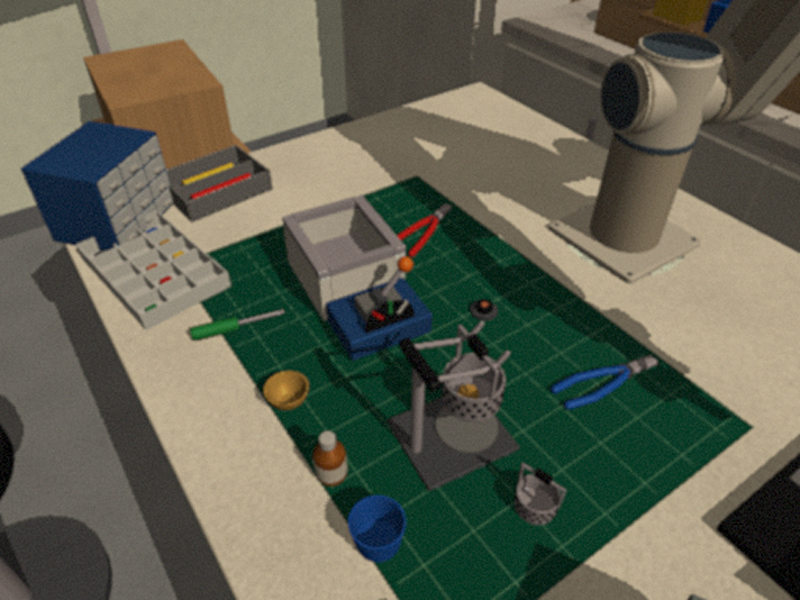

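View pics/top0b.png

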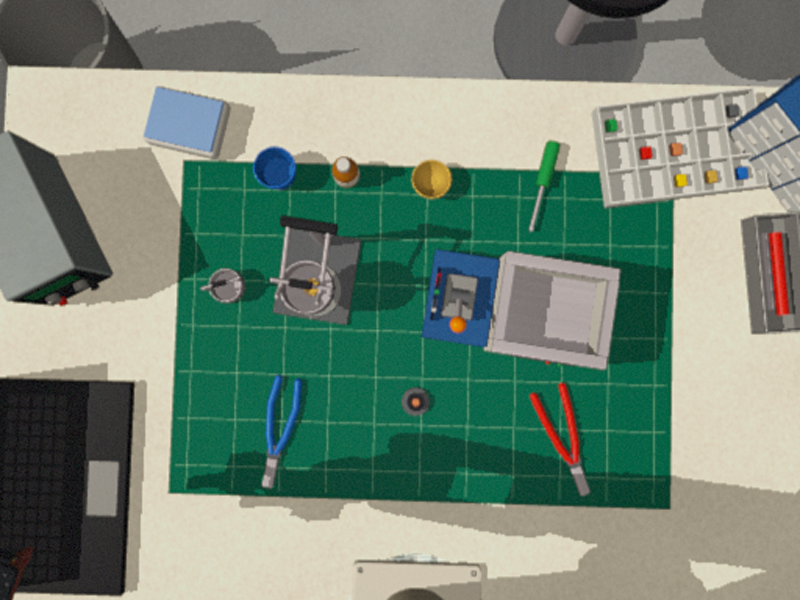

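View pics/crop0.png

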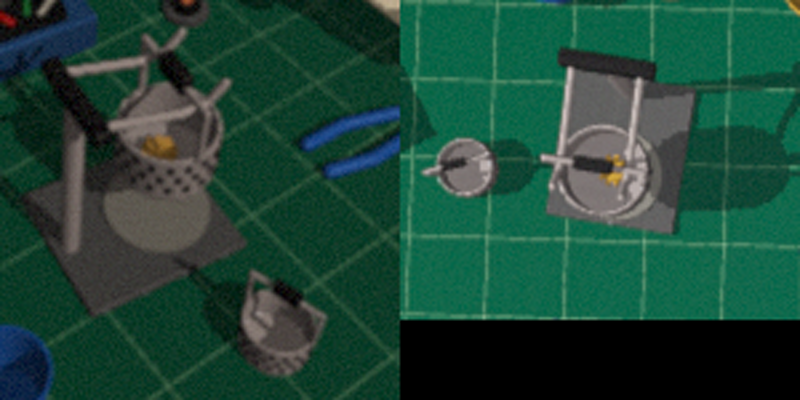

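The hanging basket, at top (195,187) and scene (303,244), is larger, is on the hook and holds the brass gear. The other basket, at top (142,182) and scene (345,315), is small, empty and standing on the table. The enlarged crop confirms that the hanging one is the target. The lever ball leans towards the robot, at top (293,208), with the tank to its right. Next I fit the poses.

```bash
cat > h.py <<'E'
import numpy as np, cv2
from workcell import ctrl, optics
from scipy.optimize import least_squares
from scipy.spatial.transform import Rotation as R
CM={c:optics.camera_model(c) for c in ("scene","top")}
def proj(P,c):
    m=CM[c]; V=np.array(m["view"]); P=np.atleast_2d(P); q=P@V[:3,:3].T+V[:3,3]
    f=192/np.tan(np.radians(m["fov_y"])/2)
    return np.c_[m["cx"]+f*q[:,0]/-q[:,2], m["cy"]-f*q[:,1]/-q[:,2]]
def w(p,L):  # planar pose (x,y,yaw) applied to local points
    L=np.atleast_2d(np.array(L,float)); c,s=np.cos(p[2]),np.sin(p[2])
    return np.c_[p[0]+c*L[:,0]-s*L[:,1], p[1]+s*L[:,0]+c*L[:,1], L[:,2]]
def fit(obs,x0):  # obs: list of (cam, local, pixel)
    def r(p): return np.concatenate([proj(w(p,l),c)[0]-np.array(px) for c,l,px in obs])
    s=least_squares(r,x0,loss="soft_l1"); return s.x, np.round(r(s.x).reshape(-1,2),1)
def tri(px):  # dict cam->pixel
    return least_squares(lambda X: np.concatenate([proj(X,c)[0]-p for c,p in px.items()]),[550,50,120.]).x
E
cat > m.py <<'E'
from h import *
s=.64
rim=[(80,40,115),(80,-140,115),(-80,-140,115),(-80,40,115)]
o=[("top",l,(a*s,b*s)) for l,(a,b) in zip(rim,[(507,253),(620,268),(605,368),(488,350)])]
o+=[("scene",l,(a*s,b*s)) for l,(a,b) in zip(rim,[(322,265),(285,213),(358,200),(404,247)])]
C,rr=fit(o,[550,-100,-.1]); print("cleaner",C,rr.tolist())
k=150/400
cr=lambda u,v:(120+(u-400)*k,120+v*k); cs=lambda u,v:(240+u*k,195+v*k)
o=[("top",(0,0,178),cr(593,164)),("scene",(0,0,178),cs(175,70)),
 ("top",(-26,30,183.5),cr(549,187)),("top",(80,30,168.5),cr(571,72)),("top",(80,-30,168.5),cr(640,83)),
 ("scene",(-26,30,183.5),cs(224,86)),("scene",(-26,-30,183.5),cs(182,36))]
H,rr=fit(o,[600,100,-.1]); print("hook",H,rr.tolist())
for cam in ("top","scene"):
    g=optics.masks_of("basket",cam)[:1]
ims=[]
for cam in ("top","scene"):
    im=optics.get_image(cam)[:,:,::-1].copy()
    orange=(im[...,2]>200)&(im[...,1]<150)&(im[...,1]>60)&(im[...,0]<70)
    x0,x1,y0,y1=((270,320,190,225) if cam=="top" else (245,275,155,185))
    yy,xx=np.nonzero(orange[y0:y1,x0:x1]); print(cam,"ball",xx.mean()+x0,yy.mean()+y0,len(xx))
    pr=proj(w(C,[(0-75*np.sin(.7),100,72+75*np.cos(.7))]),cam); print("pred ball",pr)
    im=cv2.resize(im,None,fx=3,fy=3,interpolation=cv2.INTER_CUBIC)
    th=np.linspace(0,2*np.pi,25)
    def poly(P,col):
        q=np.round(proj(P,cam)*3+1).astype(int); cv2.polylines(im,[q[:,None]],False,col,1)
    poly(w(C,rim+rim[:1]),(0,0,255)); poly(w(C,[(60,25,45),(60,-125,45),(-60,-125,45),(-60,25,45),(60,25,45)]),(255,0,255))
    poly(w(C,[(0,100,72),(-48.3,100,129.4)]),(0,255,255))
    for y in(-30,30): poly(w(H,[(-26,y,183.5),(-12,y,168.5),(80,y,168.5)]),(0,255,0))
    poly(w(H,[(-6,-17,187),(6,-17,187),(6,17,187),(-6,17,187),(-6,-17,187)]),(0,0,255))
    for z in(70,120): poly(w(H,[(42*np.cos(a),42*np.sin(a),z) for a in th]),(0,0,255))
    poly(w(H,[(0,-44,120),(0,-44,175),(0,44,175),(0,44,120)]),(255,255,0))
    x,y=(450,400) if cam=="top" else (500,350)
    ims.append(im[y:y+420 if cam=="top" else y+520, x:x+800 if cam=="top" else x+600])
cv2.imwrite("pics/ovt.png",ims[0]); cv2.imwrite("pics/ovs.png",ims[1])
E
python3 m.py
```

```text
cleaner [ 5.46608445e+02 -1.54799317e+02 -1.28651601e-01] [[-0.6, -1.5], [-0.4, 0.4], [-0.3, 1.0], [1.6, 0.7], [-3.1, 4.6], [-2.9, 1.4], [1.7, -4.3], [0.2, -1.3]]
hook [564.53349494 191.15783854 131.80782368] [[-1.6, 0.0], [-0.4, 0.5], [-0.2, 0.1], [0.7, -0.8], [-0.1, -0.7], [0.6, -1.8], [0.3, -2.0]]
top ball 291.6808510638298 207.70212765957447 47
pred ball [[292.19017703 207.92167928]]
scene ball nan nan 0
pred ball [[258.65854013 168.7098228 ]]m.py:20: RuntimeWarning: Mean of empty slice.
  yy,xx=np.nonzero(orange[y0:y1,x0:x1]); print(cam,"ball",xx.mean()+x0,yy.mean()+y0,len(xx))
  ret = ret.dtype.type(ret / rcount)
```

View pics/ovt.png

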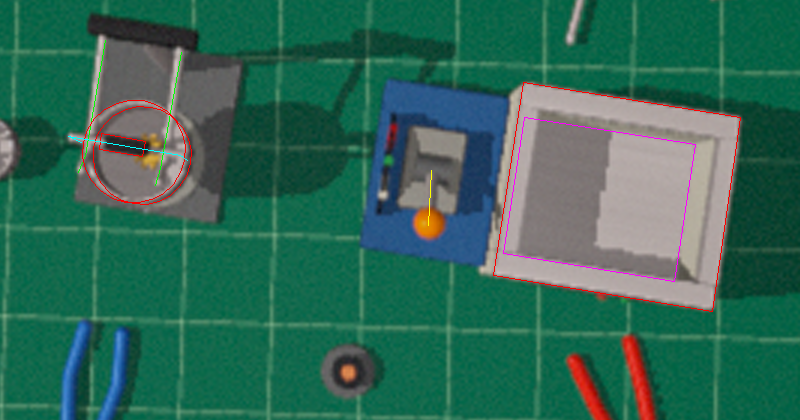

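View pics/ovs.png

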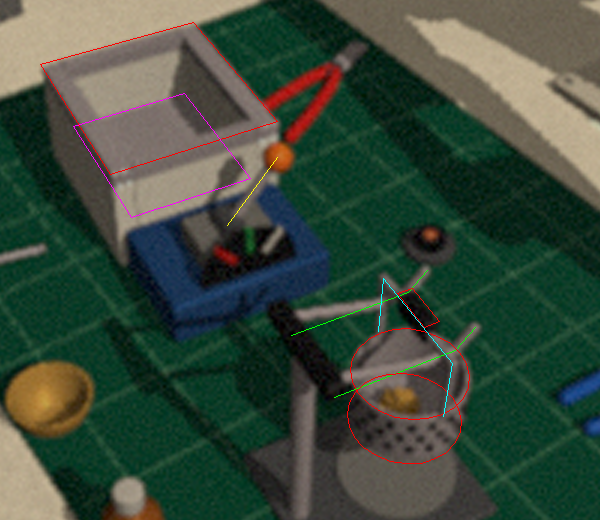

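Both overlays match: the prongs, grip block, rim and ball line up within about 1 to 2 px. The targets can now be expressed in tool axes.

```bash
cat >> h.py <<'E'
C=np.array([546.6,-154.8,-.1287]); H=np.array([564.5,191.2,131.80782-42*np.pi])
def rel(target,yaw=None):
    o=ctrl.get_obs(); Rm=R.from_rotvec(o["orientation"]).as_matrix()
    print("t",o["t"],"tcp",o["ee_pos"].round(1),"w",round(o["width"],1),"F",o["ft_force"].round(1),"grip",round(o["grasp_force"],1))
    print("tool x",Rm[:,0].round(3),"y",Rm[:,1].round(3))
    if yaw is not None:
        a=np.arctan2(Rm[1,1],Rm[0,1]); d=(yaw-a+np.pi/2)%np.pi-np.pi/2
        print("turn about tool z, units:",-np.degrees(d)/6)
        Rm=Rm@R.from_rotvec([0,0,-d]).as_matrix()
    for t in np.atleast_2d(target): print("target",t.round(1),"shift mm",(t-o["ee_pos"]).round(1),"tool units (after turn)",(Rm.T@(t-o["ee_pos"])/40).round(2))
E
python3 - <<'E'
from h import *
print(H)
rel(np.r_[w(H,(0,0,222.7)),w(H,(0,0,162))],H[2])
print(w(H,[(-90,0,0)]),w(C,[(0,-50,0),(-48.3,100,0),(0,100,0)]))
E
```

```text
[ 5.64500000e+02  1.91200000e+02 -1.39071451e-01]
t 1.0 tcp [185.8 596.8 222.7] w 87.7 F [0.5 0.7 0.5] grip 0.0
tool x [-0.955  0.297 -0.   ] y [0.297 0.955 0.   ]
turn about tool z, units: 13.445977633293573
target [564.5 191.2 222.7] shift mm [ 378.7 -405.6   -0. ] tool units (after turn) [-8.73 10.78 -0.  ]
target [564.5 191.2 162. ] shift mm [ 378.7 -405.6  -60.7] tool units (after turn) [-8.73 10.78  1.52]
[[475.36893722 203.67612313   0.        ]] [[ 540.18274985 -204.38647901    0.        ]
 [ 511.53396158  -49.42797834    0.        ]
 [ 559.4345003   -55.62704198    0.        ]]
```

```bash
python3 -m jog '[[0,0,-0.2,0,0,1,1],[0,0,-0.4,0,0,1,1],[0,0,-0.4,0,0,1,1],[0,0,0,0,0,1,1],[0,0,0,0,0,1,1],[0,0,0,0,0,1,1],[0,0,0,0,0,1,1],[0,0,0,0,0,1,1],[0,0,0,0,0,1,1],[0,0,0,0,0,1,1],[0,0,0,0,0,1,1],[0,0,0,0,0,1,1],[0,0,0,0,0,1,1],[0,0,0,0,0,0.45,1],[0,0,0,0,0,0,1]]' && python3 -m jog '[[-0.3,0.4,0,0,0,0,0.8],[-0.6,0.7,0,0,0,0,0.8],[-0.6,0.7,0,0,0,0,0.8],[-0.6,0.7,0,0,0,0,0.8],[-0.6,0.7,0,0,0,0,0.8],[-0.6,0.7,0,0,0,0,0.6],[-0.6,0.7,0,0,0,0,0.6],[-0.6,0.7,0,0,0,0,0.6],[-0.6,0.7,0,0,0,0,0.6],[-0.6,0.7,0,0,0,0,0.6],[-0.6,0.7,0,0,0,0,0.6],[-0.6,0.7,0,0,0,0,0.6],[-0.6,0.7,0,0,0,0,0.6],[-0.6,0.7,0,0,0,0,0.6],[-0.4,0.7,0,0,0,0,0.6],[-0.2,0.5,0,0,0,0,0.6],[0,0.2,0,0,0,0,0.6],[0,0,0,0,0,0,0.6],[0,0,0,0,0,0,0.6]]'; python3 - <<'E'
from h import *
rel(np.r_[w(H,(0,0,222.7)),w(H,(0,0,162))],H[2])
E
```

```text
t: 2.5
ee_pos: [185.8, 596.7, 262.7]
orientation: [2.371, 2.061, -0.0]
ft_force: [-0.4, 0.2, -1.1]
width: 87.5
grasp_force: 0.0
t: 4.4
ee_pos: [568.3, 191.7, 262.5]
orientation: [-2.37, -2.062, 0.001]
ft_force: [-0.2, -0.3, -0.5]
width: 52.5
grasp_force: 0.0
t 4.4 tcp [568.3 191.7 262.5] w 52.5 F [-0.2 -0.3 -0.5] grip 0.0
tool x [ 0.138  0.99  -0.   ] y [ 0.99  -0.138 -0.001]
turn about tool z, units: 0.0021172643546133654
target [564.5 191.2 222.7] shift mm [ -3.8  -0.5 -39.8] tool units (after turn) [-0.02 -0.09  0.99]
target [564.5 191.2 162. ] shift mm [  -3.8   -0.5 -100.5] tool units (after turn) [-0.02 -0.09  2.51]
```

```bash
python3 -m jog '[[-0.02,-0.09,0.2,0,0,0,0.6],[0,0,0.4,0,0,0,0.6],[0,0,0.4,0,0,0,0.6],[0,0,0.4,0,0,0,0.6],[0,0,0.4,0,0,0,0.6],[0,0,0.3,0,0,0,0.6],[0,0,0.2,0,0,0,0.6],[0,0,0.1,0,0,0,0.6],[0,0,0.1,0,0,0,0.6],[0,0,0,0,0,0,0.6]]'; python3 - <<'E'
from h import *
rel(np.r_[w(H,(0,0,162))],H[2])
t=optics.get_image("top")[130:230,130:265]; s=optics.get_image("scene")[170:290,240:375]
a=cv2.resize(t,(400,296),interpolation=3); b=cv2.resize(s,(400,356),interpolation=3)
a=cv2.copyMakeBorder(a,0,60,0,0,0); cv2.imwrite("pics/g1.png",cv2.hconcat([a,b])[:,:,::-1])
E
```

```text
t: 5.4
ee_pos: [565.4, 191.2, 162.6]
orientation: [2.371, 2.061, -0.0]
ft_force: [-0.3, -0.1, 0.4]
width: 52.7
grasp_force: 0.0
t 5.4 tcp [565.4 191.2 162.6] w 52.7 F [-0.3 -0.1  0.4] grip 0.0
tool x [ 0.139  0.99  -0.   ] y [ 0.99  -0.139 -0.   ]
turn about tool z, units: -0.003345930328869422
target [564.5 191.2 162. ] shift mm [-0.9 -0.  -0.6] tool units (after turn) [-0.   -0.02  0.01]
```

View pics/g1.png

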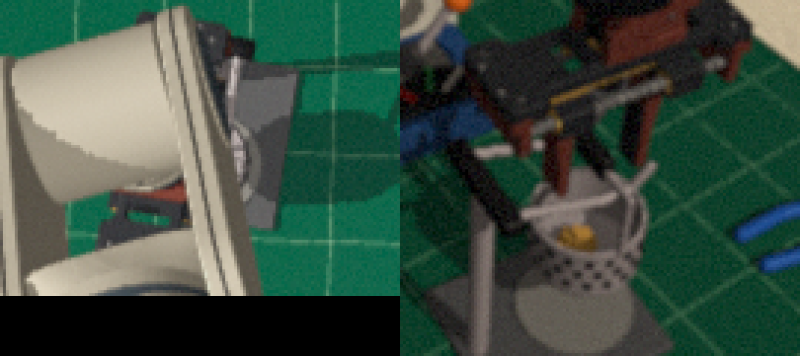

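In the scene half, the open fingers straddle the black grip block at crop (597,150), between the prongs and clear of the post. I'll close and lift.

```bash
python3 -m jog '[[0,0,0,0,0,0,0.4],[0,0,0,0,0,0,0.2],[0,0,0,0,0,0,0],[0,0,0,0,0,0,0],[0,0,0,0,0,0,0],[0,0,0,0,0,0,0],[0,0,0,0,0,0,0],[0,0,0,0,0,0,0]]'
```

```text
t: 6.3
ee_pos: [565.5, 191.2, 162.7]
orientation: [2.371, 2.061, 0.0]
ft_force: [-0.2, -0.7, 1.5]
width: 11.7
grasp_force: 30.0
```

```bash
python3 -m jog '[[0,0,-0.05,0,0,0,0],[0,0,-0.1,0,0,0,0],[0,0,-0.15,0,0,0,0],[0,0,-0.2,0,0,0,0],[0,0,-0.2,0,0,0,0],[0,0,-0.1,0,0,0,0],[0,0,-0.05,0,0,0,0],[0,0,0,0,0,0,0],[0,0,0,0,0,0,0]]'
```

```text
t: 7.2
ee_pos: [565.3, 191.2, 196.5]
orientation: [-2.371, -2.061, 0.0]
ft_force: [-0.8, -0.7, -1.3]
width: 11.8
grasp_force: 30.0
```

```bash
python3 -m jog '[[0,-0.05,0,0,0,0,0],[0,-0.1,0,0,0,0,0],[0,-0.2,0,0,0,0,0],[0,-0.3,0,0,0,0,0],[0,-0.35,0,0,0,0,0],[0,-0.35,0,0,0,0,0],[0,-0.35,0,0,0,0,0],[0,-0.35,0,0,0,0,0],[0,-0.2,0,0,0,0,0],[0,-0.1,0,0,0,0,0],[0,-0.05,0,0,0,0,0],[0,0,0,0,0,0,0]]' && python3 -m jog '[[0,0,-0.05,0,0,0,0],[0,0,-0.15,0,0,0,0],[0,0,-0.25,0,0,0,0],[0,0,-0.25,0,0,0,0],[0,0,-0.25,0,0,0,0],[0,0,-0.25,0,0,0,0],[0,0,-0.25,0,0,0,0],[0,0,-0.2,0,0,0,0],[0,0,-0.1,0,0,0,0],[0,0,-0.05,0,0,0,0],[0,0,0,0,0,0,0]]'; python3 - <<'E'
from h import *
rel(w(C,[(0,-50,260)]),C[2])
d=optics.masks_of("gear","scene"); optics.get_image("scene")
for n in("basket","gear"): print(n,[(round(d["conf"],2),np.round(d["extent"]).tolist()) for d in optics.masks_of(n,"scene")])
E
```

```text
t: 8.4
ee_pos: [470.6, 204.6, 196.8]
orientation: [2.371, 2.061, 0.001]
ft_force: [0.3, 0.1, -1.2]
width: 11.6
grasp_force: 30.0
t: 9.5
ee_pos: [470.3, 204.6, 268.7]
orientation: [2.371, 2.061, 0.0]
ft_force: [-1.3, -0.9, -2.0]
width: 11.7
grasp_force: 30.0
t 9.5 tcp [470.3 204.6 268.7] w 11.7 F [-1.3 -0.9 -2. ] grip 30.0
tool x [0.139 0.99  0.   ] y [ 0.99  -0.139  0.   ]
turn about tool z, units: -0.10290121958660155
target [ 540.2 -204.4  260. ] shift mm [  69.8 -408.9   -8.7] tool units (after turn) [-9.91  3.04  0.22]
basket [(0.95, [346.0, 191.0, 44.0, 58.0]), (0.68, [345.0, 316.0, 31.0, 36.0]), (0.36, [386.0, 245.0, 71.0, 34.0])]
gear []
```

```bash
python3 -m jog '[[-0.1,0,0,0,0,0,0],[-0.2,0.05,0,0,0,0,0],[-0.3,0.1,0,0,0,0,0],[-0.4,0.15,0,0,0,0,0],[-0.5,0.2,0,0,0,-0.1,0],[-0.65,0.2,0,0,0,0,0],[-0.65,0.2,0,0,0,0,0],[-0.65,0.2,0,0,0,0,0],[-0.65,0.2,0,0,0,0,0],[-0.65,0.2,0,0,0,0,0],[-0.65,0.2,0,0,0,0,0],[-0.65,0.2,0,0,0,0,0],[-0.65,0.2,0,0,0,0,0],[-0.65,0.2,0,0,0,0,0],[-0.65,0.2,0,0,0,0,0],[-0.6,0.2,0,0,0,0,0],[-0.5,0.2,0,0,0,0,0],[-0.4,0.15,0,0,0,0,0],[-0.3,0.1,0,0,0,0,0],[-0.15,0.1,0,0,0,0,0]]' && python3 -m jog '[[-0.1,0.05,0,0,0,0,0],[0,0,0,0,0,0,0],[0,0,0,0,0,0,0]]'; python3 - <<'E'
from h import *
rel(w(C,[(0,-50,260)]),C[2])
ims=[]
for c in("scene","top"):
    im=optics.get_image(c).copy(); 
    for n in("basket","gear","cleaner"): print(n,[(round(d["conf"],2),np.round(d["extent"]).tolist()) for d in optics.masks_of(n,c)])
    im=im[90:270,160:360] if c=="scene" else im[120:300,230:430]
    ims.append(cv2.resize(im,(400,360),interpolation=3))
cv2.imwrite("pics/t1.png",cv2.hconcat(ims)[:,:,::-1])
E
```

```text
t: 11.7
ee_pos: [547.2, -208.2, 268.6]
orientation: [-2.361, -2.072, 0.0]
ft_force: [0.1, -0.3, -1.6]
width: 11.7
grasp_force: 30.0
t: 12.0
ee_pos: [548.8, -210.6, 268.6]
orientation: [-2.359, -2.074, 0.0]
ft_force: [0.0, -0.3, -2.1]
width: 11.7
grasp_force: 30.0
t 12.0 tcp [ 548.8 -210.6  268.6] w 11.7 F [ 0.  -0.3 -2.1] grip 30.0
tool x [0.128 0.992 0.   ] y [ 0.992 -0.128 -0.   ]
turn about tool z, units: 0.0026460413021194636
target [ 540.2 -204.4  260. ] shift mm [-8.6  6.2 -8.6] tool units (after turn) [ 0.13 -0.23  0.22]
basket [(0.59, [345.0, 316.0, 34.0, 37.0]), (0.55, [212.0, 113.0, 34.0, 48.0])]
gear [(0.2, [230.0, 177.0, 94.0, 104.0])]
cleaner [(0.81, [228.0, 176.0, 97.0, 103.0])]
basket [(0.71, [144.0, 183.0, 22.0, 20.0]), (0.56, [359.0, 194.0, 25.0, 36.0]), (0.46, [220.0, 110.0, 17.0, 20.0])]
gear [(0.39, [181.0, 279.0, 27.0, 74.0])]
cleaner [(0.88, [321.0, 196.0, 100.0, 72.0])]
```

View pics/t1.png

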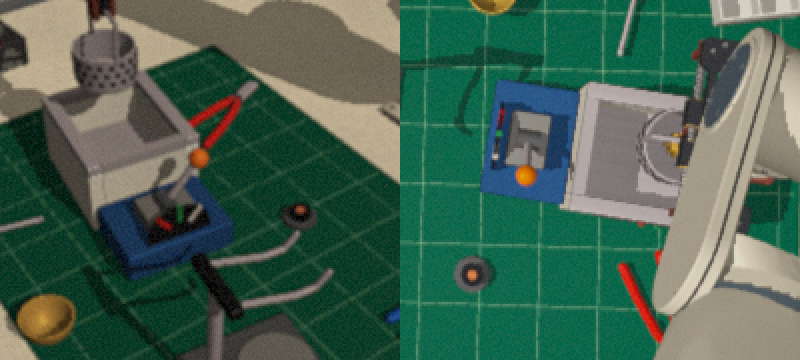

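The basket hangs upright over the tank with the gear visible in it (top half, near (673,140)). I'll correct the offset and lower it.

```bash
python3 -m jog '[[0.05,-0.08,0,0,0,0,0],[0.08,-0.15,0,0,0,0,0],[0,0,0.1,0,0,0,0],[0,0,0.2,0,0,0,0],[0,0,0.3,0,0,0,0],[0,0,0.3,0,0,0,0],[0,0,0.3,0,0,0,0],[0,0,0.3,0,0,0,0],[0,0,0.3,0,0,0,0],[0,0,0.3,0,0,0,0],[0,0,0.3,0,0,0,0],[0,0,0.25,0,0,0,0],[0,0,0.2,0,0,0,0],[0,0,0.1,0,0,0,0],[0,0,0.1,0,0,0,0],[0,0,0.05,0,0,0,0],[0,0,0,0,0,0,0],[0,0,0,0,0,0,0]]' && python3 -m jog '[[0,0,0.03,0,0,0,0],[0,0,0.03,0,0,0,0],[0,0,0,0,0,0,0],[0,0,0,0,0,0,0]]'
```

```text
t: 14.2
ee_pos: [540.7, -204.9, 145.0]
orientation: [2.36, 2.073, 0.0]
ft_force: [0.4, -0.3, -1.7]
width: 11.5
grasp_force: 30.0
t: 14.6
ee_pos: [540.4, -204.9, 142.3]
orientation: [-2.36, -2.074, 0.0]
ft_force: [1.2, 0.8, -1.5]
width: 11.7
grasp_force: 30.0
```

Expected contact is near TCP z 137.6.

```bash
python3 -m jog '[[0,0,0.03,0,0,0,0],[0,0,0.03,0,0,0,0],[0,0,0,0,0,0,0],[0,0,0,0,0,0,0]]' && python3 -m jog '[[0,0,0.03,0,0,0,0],[0,0,0,0,0,0,0],[0,0,0,0,0,0,0]]' && python3 -m jog '[[0,0,0.03,0,0,0,0],[0,0,0,0,0,0,0],[0,0,0,0,0,0,0]]'
```

```text
t: 15.0
ee_pos: [540.4, -204.9, 139.8]
orientation: [-2.36, -2.074, 0.0]
ft_force: [-0.1, 0.8, -2.2]
width: 11.7
grasp_force: 30.0
t: 15.3
ee_pos: [540.4, -204.9, 138.6]
orientation: [-2.36, -2.074, 0.0]
ft_force: [-0.9, 0.3, -0.3]
width: 11.9
grasp_force: 30.0
t: 15.6
ee_pos: [540.6, -204.9, 138.1]
orientation: [2.36, 2.073, 0.0]
ft_force: [-2.0, 0.5, 6.1]
width: 11.9
grasp_force: 30.0
```

Contact with the floor shows as +6 N upward, so I'll release and rise.

```bash
python3 -m jog '[[0,0,0,0,0,0,0.25],[0,0,0,0,0,0,0.4],[0,0,0,0,0,0,0.6],[0,0,0,0,0,0,0.6],[0,0,0,0,0,0,0.6],[0,0,-0.1,0,0,0,0.6],[0,0,-0.3,0,0,0,0.6],[0,0,-0.5,0,0,0,0.6],[0,0,-0.6,0,0,0,0.6],[0,0,-0.6,0,0,0,0.6],[0,0,-0.5,0,0,0,0.6],[0,0,-0.2,0,0,0,0.6],[0,0,0,0,0,0,0.6],[0,0,0,0,0,0,0.6]]'; python3 - <<'E'
from h import *
B=np.array([540.5,-204.9,45])
for c in("scene","top"):
    optics.get_image(c)
    print(c,[(round(d["conf"],2),np.round(d["extent"]).tolist()) for d in optics.masks_of("basket",c)], proj([B+[0,0,0],B+[0,0,50],B+[0,0,108]],c).round(1).tolist())
rel(np.r_[w(C,(-48.3,100,200)),w(C,(-48.3,100,115)),w(C,(0,100,128))],C[2])
E
```

```text
t: 17.0
ee_pos: [540.1, -204.7, 249.0]
orientation: [-2.36, -2.073, 0.0]
ft_force: [-0.3, -0.3, 0.3]
width: 53.0
grasp_force: 0.0
scene [(0.96, [345.0, 315.0, 31.0, 28.0]), (0.67, [218.0, 151.0, 30.0, 38.0]), (0.43, [387.0, 246.0, 67.0, 38.0])] [[219.2, 166.6], [218.2, 152.7], [217.0, 135.5]]
top [(0.79, [144.0, 182.0, 25.0, 19.0]), (0.76, [352.0, 200.0, 32.0, 33.0])] [[349.5, 199.2], [353.7, 198.5], [359.1, 197.6]]
t 17.2 tcp [ 540.  -204.7  248.4] w 52.8 F [-0.6  0.4 -0.1] grip 0.0
tool x [0.129 0.992 0.   ] y [ 0.992 -0.129 -0.002]
turn about tool z, units: -0.0030636108763301955
target [511.5 -49.4 200. ] shift mm [-28.4 155.2 -48.4] tool units (after turn) [ 3.76 -1.2   1.21]
target [511.5 -49.4 115. ] shift mm [ -28.4  155.2 -133.4] tool units (after turn) [ 3.76 -1.2   3.34]
target [559.4 -55.6 128. ] shift mm [  19.5  149.  -120.4] tool units (after turn) [3.76 0.01 3.01]
```

The basket stands where expected, matching the projected position in both cameras. Next is the lever: straddle the ball with the fingers open.

```bash
python3 -m jog '[[0.2,-0.05,0,0,0,0,0.75],[0.4,-0.15,0,0,0,0,0.75],[0.5,-0.2,0,0,0,0,0.75],[0.6,-0.2,0,0,0,0,0.75],[0.6,-0.2,0,0,0,0,0.75],[0.6,-0.2,0,0,0,0,0.75],[0.5,-0.15,0,0,0,0,0.75],[0.25,-0.05,0,0,0,0,0.75],[0.11,0,0,0,0,0,0.75],[0,0,0.3,0,0,0,0.75],[0,0,0.5,0,0,0,0.75],[0,0,0.5,0,0,0,0.75],[0,0,0.5,0,0,0,0.75],[0,0,0.5,0,0,0,0.75],[0,0,0.4,0,0,0,0.75],[0,0,0.3,0,0,0,0.75],[0,0,0.2,0,0,0,0.75],[0,0,0.1,0,0,0,0.75],[0,0,0,0,0,0,0.75]]'; python3 - <<'E'
from h import *
rel(np.r_[w(C,(-48.3,100,115)),w(C,(0,100,128))],C[2])
im=optics.get_image("scene")[110:260,170:370]; cv2.imwrite("pics/l1.png",cv2.resize(im,(800,600),interpolation=3)[:,:,::-1])
E
```

```text
t: 19.1
ee_pos: [512.2, -49.7, 117.2]
orientation: [-2.36, -2.073, 0.0]
ft_force: [0.3, -0.3, -0.5]
width: 65.8
grasp_force: 0.0
t 19.1 tcp [512.2 -49.7 117.2] w 65.8 F [ 0.3 -0.3 -0.5] grip 0.0
tool x [ 0.129  0.992 -0.   ] y [ 0.992 -0.129 -0.   ]
turn about tool z, units: -0.005244798188978911
target [511.5 -49.4 115. ] shift mm [-0.6  0.3 -2.2] tool units (after turn) [ 0.   -0.02  0.05]
target [559.4 -55.6 128. ] shift mm [47.3 -5.9 10.8] tool units (after turn) [ 0.    1.19 -0.27]
```

View pics/l1.png

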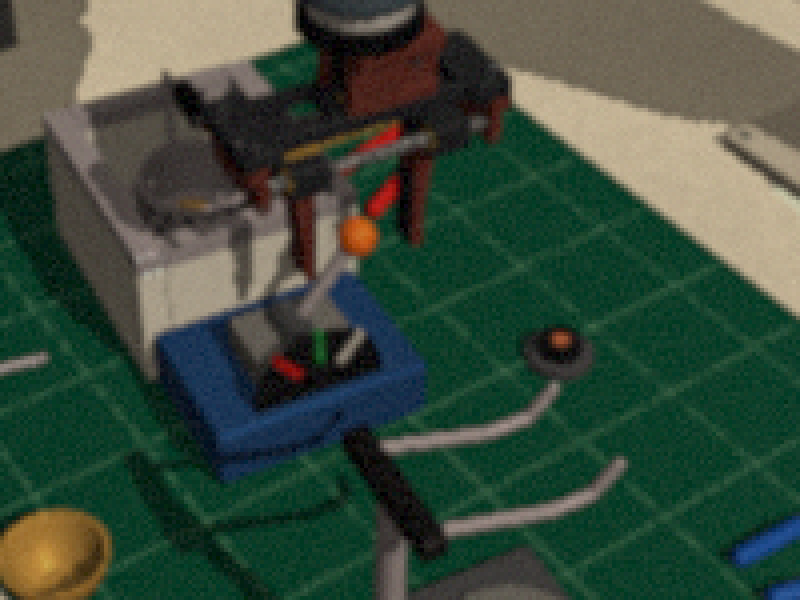

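The ball at (360,235) sits centred between the fingers, and the basket with the gear stands in the tank at (195,190). I'll narrow the fingers, swing along the arc, close to centre the ball, then open.

```bash
python3 -m jog '[[0,0,0,0,0,0,0.5],[0,0,0,0,0,0,0.4],[0,0,0,0,0,0,0.4],[0,0.05,-0.05,0,0,0,0.4],[0,0.1,-0.06,0,0,0,0.4],[0,0.1,-0.06,0,0,0,0.4],[0,0.1,-0.05,0,0,0,0.4],[0,0.1,-0.05,0,0,0,0.4],[0,0.1,0,0,0,0,0.4],[0,0.1,0,0,0,0,0.4],[0,0.1,0,0,0,0,0.4],[0,0.1,0,0,0,0,0.4],[0,0.1,0,0,0,0,0.4],[0,0.1,0,0,0,0,0.4],[0,0.1,0,0,0,0,0.4],[0,0.1,0,0,0,0,0.4],[0,0.04,0,0,0,0,0.4],[0,0,0,0,0,0,0.4],[0,0,0,0,0,0,0.4]]' && python3 -m jog '[[0,0,0,0,0,0,0.35],[0,0,0,0,0,0,0.32],[0,0,0,0,0,0,0.3],[0,0,0,0,0,0,0.29],[0,0,0,0,0,0,0.29],[0,0,0,0,0,0,0.29]]'; python3 - <<'E'
from h import *
rel(np.r_[w(C,(0,100,128))],C[2])
E
```

```text
t: 21.05
ee_pos: [563.5, -56.2, 128.3]
orientation: [2.36, 2.073, 0.0]
ft_force: [0.3, 0.4, -0.1]
width: 35.1
grasp_force: 0.0
t: 21.65
ee_pos: [563.3, -56.2, 128.3]
orientation: [-2.36, -2.074, 0.0]
ft_force: [-1.1, 0.2, 1.4]
width: 25.7
grasp_force: 3.1
t 21.65 tcp [563.3 -56.2 128.3] w 25.7 F [-1.1  0.2  1.4] grip 3.1
tool x [0.129 0.992 0.   ] y [ 0.992 -0.129 -0.   ]
turn about tool z, units: -0.003080912655283681
target [559.4 -55.6 128. ] shift mm [-3.9  0.5 -0.3] tool units (after turn) [ 0.   -0.1   0.01]
```

```bash
python3 -m jog '[[0,-0.05,0,0,0,0,0.29],[0,-0.04,0,0,0,0,0.29],[0,0,0,0,0,0,0.29],[0,0,0,0,0,0,0.29],[0,0,0,0,0,0,0.4],[0,0,0,0,0,0,0.6],[0,0,0,0,0,0,0.75],[0,0,0,0,0,0,0.75],[0,0,0,0,0,0,0.75],[0,0,-0.2,0,0,0,0.75],[0,0,-0.5,0,0,0,0.75],[0,0,-0.6,0,0,0,0.75],[0,0,-0.6,0,0,0,0.75],[0,0,-0.6,0,0,0,0.75],[0,0,-0.5,0,0,0,0.75],[0,0,-0.3,0,0,0,0.75],[0,0,0,0,0,0,0.75],[0,0,0,0,0,0,0.75],[0,0,0,0,0,0,0.75]]'; python3 - <<'E'
from h import *
rel(np.r_[w(C,(0,100,128))],C[2])
im=optics.get_image("scene")
b=im.astype(int); m=(b[...,0]>150)&(b[...,0]-b[...,1]>60)&(b[...,1]-b[...,2]>40); yy,xx=np.nonzero(m[130:180,225:290])
print("ball",xx.mean()+225,yy.mean()+130,len(xx))
for q in(.5,.6,.7,.8,.9): print(q,proj(w(C,(75*np.sin(q-.7),100,72+75*np.cos(q-.7))),"scene").round(1))
cv2.imwrite("pics/l2.png",cv2.resize(im[110:260,170:370],(800,600),interpolation=3)[:,:,::-1])
E
```

```text
t: 23.55
ee_pos: [559.1, -55.6, 259.1]
orientation: [-2.359, -2.073, 0.002]
ft_force: [-0.4, 0.5, -0.3]
width: 65.5
grasp_force: 0.0
t 23.55 tcp [559.1 -55.6 259.1] w 65.5 F [-0.4  0.5 -0.3] grip 0.0
tool x [ 0.129  0.992 -0.   ] y [ 0.992 -0.129 -0.002]
turn about tool z, units: -0.002928024735542805
target [559.4 -55.6 128. ] shift mm [   0.3   -0.  -131.1] tool units (after turn) [0.   0.02 3.28]
ball 242.125 168.58333333333334 48
0.5 [[246.8 167.5]]
0.6 [[244.1 168. ]]
0.7 [[241.3 168.8]]
0.8 [[238.6 169.8]]
0.9 [[235.9 171. ]]
```

View pics/l2.png

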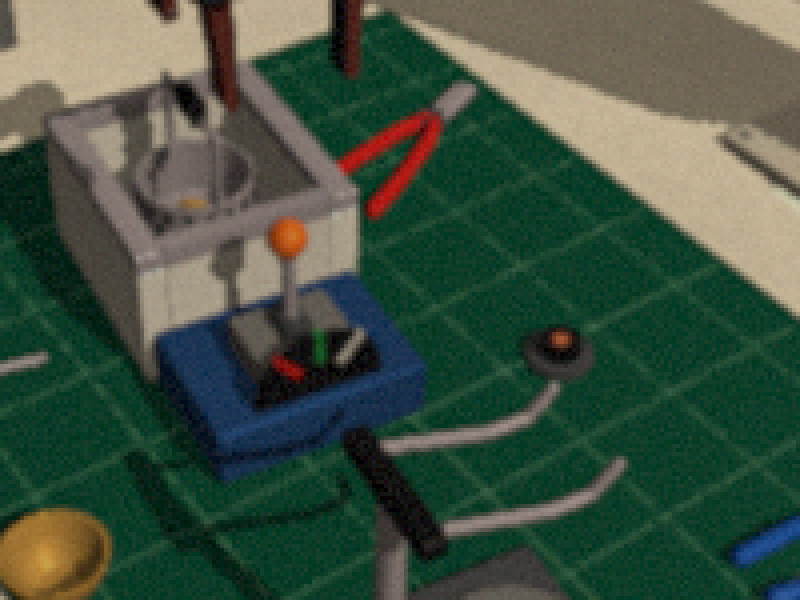

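The lever is straight up: the ball at (288,238) fits about 0.67 rad. The basket stands upright in the tank at (195,180) with the gear in it, and the gripper is clear. I'm handing in the job.

```bash
python3 -c "
from workcell import ctrl
print(ctrl.close_job())"
```

```text
the job is handed in; nothing more can be done
None
```

I handed the job in at about 24 s: the basket stands upright on the tank floor with the gear in it, the lever is at half power (about 0.67 rad by camera), and the gripper is clear; the hand-in call returned no verdict.

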